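# Load two gel cassettes in the transfer unit and close it up

## Robot

A 6-joint arm with a two-finger parallel gripper is mounted at the origin on the work surface. World frame = base frame: x ahead of the robot, y to its left, z up, the work surface at z = 0. Lengths are in mm, angles in rad, forces in N, time in s.
With the tool pointing down it reaches from about 350 to 975 mm from the base axis. Payload 7.1 kg.
Tool frame: the origin (TCP) lies at the very end of the fingers, on their centre line; the grasp point (between the pads) lies 19 mm behind it; z points along the fingers, y is the line along which they close (so a half turn about z gives the same grasp; the last joint's range is limited). The gripper opens to 88 mm and grips with 3 to 60 N. Pads are 20 mm wide; open, the fingers measure 115 mm over their backs; the gripper's body (75 mm by 178 mm) begins 61 mm behind the grasp point.
Start: joints at [1.22, 0.423, 1.63, -0, 1.089, -0.019], TCP at [203.559, 590.905, 222.675] pointing down, gripper open.
Joint ranges: [-3, 3], [-0.9, 2.11], [0.09, 2.58], [-1.31, 4.45], [0.11, 2.69], [-2.54, 2.54]. Speed limits (rad/s): [2.39, 2.39, 3.01, 3.14, 3.14, 3.14].

## Interface

Orientations are given as a rotation vector (axis times angle).
In Python, from plant import monitor, eyes, ticket gives the robot as it stands.
- The arm moves only by the tool send_rows, never from a script. Its argument "rows" is a list of rows, each a list of 3 entries, a list of its own where there are three numbers: the shift along the tool's x, y, z in mm, then the turn, a rotation vector about the tool's x, y, z in rad, then the opening, from 0 (shut) to 1 (fully open). A call has 1 to 5 rows; each row is the pose to reach, as a shift and turn from the pose commanded when the call began, along the tool's axes at that moment; what a row does not reach only later rows make up. A row lasts 1/12 s, in which the tool goes at most 41.7 mm and 7.16 degrees, less where a joint would pass 70% of its speed; a pose out of reach is approached as far as the arm can. A call with a gripper value outside its range is refused whole. The fingers move at their own pace and stop on an object; the grip force is fixed at half the most. Time passes only in rows, so rows that repeat a pose let the fingers close. It gives the time, the measured TCP pose, the force, the opening and the grip force at its end, in the units of the state.
- monitor.get_obs(): the state, without advancing time (a new reading comes with each control period).
- eyes.get_image(name): name is "side" or "top"; returns a dict with "pixels" (400x640x3 uint8, red, green, blue), "range_z" (400x640 float32, mm along the optical axis (not along the pixel's ray), 0 where there is no reading), "K" (3x3 intrinsics, pixels), "distortion" ([k1, k2, p1, p2, k3] as OpenCV has them; the pictures are not rectified), "eye" and "rotation" of the camera in the world. Camera axes: x right, y down, z forward; pixel columns grow to the right and rows downward; lengths in mm; the calibration is good to about 2 mm. A picture is of the moment at which its call begins.
- ticket.finish_job(): hands the job in; it is judged then, once.
The state is a dict: "time_s": time; "joints": joint angles; "joint_velocities": joint speeds; "effort": joint torques, N m; "position": TCP position; "orientation": TCP orientation; "contact_force": force on the tool from outside, world axes, zero at the start; "ft_torque": the same for the moment, N m; "opening": finger opening in mm; "grasp_force": force on a finger pad.
Only numpy, scipy, OpenCV 4.12 (cv2) and the standard library are available. Lean on these libraries where they do the work, as an engineer would, in place of code of your own. Each camera call takes 0.05 s, during which the arm holds its last target. There are 200 camera calls.

## Task

Load the transfer unit: set the blue-ribbed cassette in the blue-marked bay and the yellow-ribbed one in the yellow-marked bay, each flat on the bay's floor, rib up, with its red end at the unit's red electrode bar, and set them down, do not drop them. Once both are in, shut the lid fully, and only then swing the clamp lever all the way down over it. Leave everything else on the bench where it is.

Things in the scene. Friction and masses are not known exactly. Their poses are not given: they have to be found in the camera images.
- cassette_blue: Flat rigid gel cassette, white, 110 (x) x 62 (y) x 12 high, 120 g, with a blue grip rib on top: 70 long along x (from x -29 to +41), 14 wide, its top 34 above the underside. The last 24 at its -x end are red. Origin: centre of the underside; it lies rib up.
- blue_red_end (a point): Middle of the red end face of the blue-ribbed cassette: 55 from its origin along its -x, 6 above its underside.
- bay_blue (a point): Centre of the floor of the blue-marked bay, the left (+y) one in the unit; axes as the unit. The pocket is 120 (x) by 72 (y), 10 deep below its ledges; the floor is 30 above the bench.
- cassette_yellow: Flat rigid gel cassette, white, 110 (x) x 62 (y) x 12 high, 120 g, with a yellow grip rib on top: 70 long along x (from x -29 to +41), 14 wide, its top 34 above the underside. The last 24 at its -x end are red. Origin: centre of the underside; it lies rib up.
- yellow_red_end (a point): Middle of the red end face of the yellow-ribbed cassette: 55 from its origin along its -x, 6 above its underside.
- bay_yellow (a point): Centre of the floor of the yellow-marked bay, the right (-y) one in the unit; axes as the unit. The pocket is 120 (x) by 72 (y), 10 deep below its ledges; the floor is 30 above the bench.
- unit: Fixed grey transfer unit, an open box 162 (x) x 180 (y), rim 74 above the bench, walls 6 thick. Origin: centre of its underside; +x points to its hinge side, away from the robot. Two bays inside, centred at y +38 (blue floor) and y -38 (yellow floor); ledges 40 above the bench. A red electrode bar lies across its front (-x) end at x -67, a black one across the back end.
- lid (a joint): Angle of the clear lid with grey frame: 0 shut, grows as it opens upward, 1.57 upright, at most 1.8. A stiff hinge: it stays where it is left and takes about 3 N at its tab to move.
- lid_hinge (a point): Middle of the lid's hinge line, which runs along the unit's y at the far rim (unit x +81, z 74). Shut, the lid (180 wide, 10 thick) reaches from here 162 towards unit -x and the tab to 185; its lower face is then at the hinge line's height.
- lid_tab (a point): Middle of the turquoise tab (60 wide along y, 24 long, 10 thick) at the lid's free edge, on its outer face, 173 from the hinge.
- clamp (a joint): Angle of the clamp lever: 0 fully down, lying over the lid pointing to unit +x; about 1.57 upright; larger leans out to the robot, at most 2.1. It stays where it is left and takes about 2 N to move.
- clamp_pivot (a point): Pivot of the clamp lever, its axis along the unit's y, on the unit's front wall (unit x -93, y +58, z 84).
- clamp_grip (a point): Middle of the upper (outer) face of the red grip of the clamp lever: 60 from the pivot along the lever and 15 above the line along it. The grip is 26 long, 28 wide, 14 thick; the lever ends 73 from the pivot.
- tip_box: Bystander: blue pipette-tip box with white top and turquoise tips, 115 x 80 x 60; origin under its centre.
- reagent_bottle: Bystander: amber round bottle, 62 diameter, 135 tall; origin under its centre.
- marker: Bystander: black-and-white marker pen lying flat, 140 long, 15 thick, along its x; origin under its middle.
- timer: Bystander: white bench timer lying flat, 66 x 44 x 18; origin under its centre.
- beaker: Bystander: clear beaker, 70 diameter, 85 tall; origin under its centre.
- tube_rack: Bystander: orange tube rack, 85 x 160 x 68, long side along its y; origin under its centre.
- pipette: Bystander: white pipette lying flat, 230 long, 28 thick, along its x; origin under its middle.

How it is judged (in metres and radians):
On the way, in this order (a step that is already met when the one before it is completed fails the run):
1. both cassettes lie in their own bays, red ends to the red bar, and are let go, with the lid still open (horizontal distance between cassette_blue and bay_blue below 0.008 m and z of cassette_blue in the frame of bay_blue between -0.005 and 0.005 m and x of blue_red_end in the frame of bay_blue below -0.04 m and angle between each of cassette_blue, cassette_yellow's own z axis and vertical below 0.08 rad and horizontal distance between cassette_yellow and bay_yellow below 0.008 m and z of cassette_yellow in the frame of bay_yellow between -0.005 and 0.005 m and x of yellow_red_end in the frame of bay_yellow below -0.04 m and contact force between each of cassette_blue, cassette_yellow and the fingers below 0.1 N and value of joint lid above 0.3 rad), for 0.2 s.
2. the lid is shut, both cassettes in place (horizontal distance between cassette_blue and bay_blue below 0.008 m and z of cassette_blue in the frame of bay_blue between -0.005 and 0.005 m and x of blue_red_end in the frame of bay_blue below -0.04 m and angle between each of cassette_blue, cassette_yellow's own z axis and vertical below 0.08 rad and horizontal distance between cassette_yellow and bay_yellow below 0.008 m and z of cassette_yellow in the frame of bay_yellow between -0.005 and 0.005 m and x of yellow_red_end in the frame of bay_yellow below -0.04 m and value of joint lid below 0.05 rad), for 0.2 s.
3. the clamp lever is down (value of joint lid below 0.05 rad and value of joint clamp below 0.1 rad), for 0.2 s.
At the end, for the whole second after the job is handed in: Each cassette lies flat and at rest in the bay of its own colour (centre within 8 mm, underside within 5 mm of the floor, tilted under 0.08 rad) with its red end towards the red bar; the lid is shut (under 0.05 rad) and the clamp lever is down (under 0.10 rad) (all of step 3 and horizontal distance between cassette_blue and bay_blue below 0.008 m and z of cassette_blue in the frame of bay_blue between -0.005 and 0.005 m and x of blue_red_end in the frame of bay_blue below -0.04 m and angle between each of cassette_blue, cassette_yellow's own z axis and vertical below 0.08 rad and horizontal distance between cassette_yellow and bay_yellow below 0.008 m and z of cassette_yellow in the frame of bay_yellow between -0.005 and 0.005 m and x of yellow_red_end in the frame of bay_yellow below -0.04 m and contact force between each of cassette_blue, cassette_yellow and the fingers below 0.1 N and linear speed of each of cassette_blue, cassette_yellow below 0.02 m/s); the robot touches nothing.
It fails at once if the blue-ribbed cassette is let go in the air instead of being set down (height (world z) of cassette_blue above 0.055 m and contact force between cassette_blue and the fingers below 0.05 N).
It fails at once if the yellow-ribbed cassette is let go in the air instead of being set down (height (world z) of cassette_yellow above 0.055 m and contact force between cassette_yellow and the fingers below 0.05 N).
It fails at once if the clamp lever is swung over while the lid is not shut (value of joint clamp below 0.8 rad and value of joint lid above 0.12 rad).
It fails at once if a bystander is moved by more than 30 mm (distance of any of tip_box, reagent_bottle, marker, timer, beaker, tube_rack, pipette from where it was at the start of the episode above 0.03 m).
It also fails if it takes over 72 s, if anything falls off the work surface, if the arm or the gripper's body presses on something with over 40 N, if the wrist force passes 120 N, or if a joint passes its speed limit or range.

## Working session

There is one attempt and no reset: what is moved stays moved. The work goes in short steps, Python scripts to look and compute and a tool call to move; the robot and the scene stay as the last step left them, time stands still between calls to the robot, and variables do not carry over. Pictures are saved under pics/ and viewed, at most 10 in all, crops included, and the job is handed in when it is done.

Besides the shell and the picture viewer there is one more tool, called after "Call:" as name([rows], argument=value, ...), one row to a line, values as JSON. send_rows: Moves the arm, as the interface text tells. Its arguments: {"type":"object","properties":{"rows":{"type":"array"}},"required":["rows"]}

```bash
mkdir -p pics; ls
cat > h.py <<'E'
import numpy as np, cv2
from plant import monitor, eyes, ticket
def snap(n):
    d=eyes.get_image(n); d={k:(np.array(v) if not isinstance(v,str) else v) for k,v in d.items()}
    return d
def save(d,name,crop=None):
    im=d['pixels'][...,::-1]
    cv2.imwrite('pics/'+name,im)
def rays(d,uv):
    uv=np.array(uv,float).reshape(-1,1,2)
    n=cv2.undistortPoints(uv,d['K'],d['distortion']).reshape(-1,2)
    c=np.c_[n,np.ones(len(n))]
    return c@d['rotation'].T
def onplane(d,uv,z):
    r=rays(d,uv); t=(z-d['eye'][2])/r[:,2]
    return d['eye']+t[:,None]*r
def bydepth(d,uv):
    r=rays(d,uv); uv=np.array(uv,int).reshape(-1,2)
    return d['eye']+d['range_z'][uv[:,1],uv[:,0]][:,None]*r
E
python3 - <<'E'
from h import *
for n in('top','side'):
    d=snap(n); save(d,n+'0.png'); np.savez('pics/'+n+'0.npz',**d)
    print(n,d['eye'],d['rotation'].round(3).tolist(),d['K'].tolist(),d['distortion'])
print(monitor.get_obs())
E
```

```text
pics
top [ 365.47921184  -35.18611188 1309.93302449] [-2.12, 2.141, -0.183] [[375.7694540605882, 0.0, 315.2561648926418], [0.0, 375.7694540605882, 198.89069552582407], [0.0, 0.0, 1.0]] [-0.04493313  0.          0.          0.          0.        ]
side [ 230.692308   -688.29275992  658.42127249] [-2.171, 0.502, -0.256] [[378.5334195075801, 0.0, 312.52022467109265], [0.0, 378.5334195075801, 196.5508777787225], [0.0, 0.0, 1.0]] [0.01393749 0.         0.         0.         0.        ]
{'time_s': 0.1, 'joints': array([ 1.21999228e+00,  4.23778801e-01,  1.63059849e+00,  4.19503905e-06,
        1.08861519e+00, -1.89826360e-02]), 'joint_velocities': array([-0.00092326, -0.00077722, -0.00168065, -0.0003515 ,  0.00012957,
        0.00019531]), 'effort': array([-6.50626625e-04, -5.45606017e+01, -2.74324751e+01,  6.44742837e-02,
        1.87732698e-02, -5.68578128e-05]), 'position': array([203.39481153, 590.44602516, 221.97638505]), 'orientation': array([-5.18795706e-01, -3.09819478e+00,  2.16012133e-03]), 'contact_force': array([ 0.0262093 ,  0.04148657, -0.08737347]), 'ft_torque': array([-0.00235387, -0.0293259 , -0.01275316]), 'grasp_force': 0.0, 'opening': 87.86941951774213}
```

Rotation is a rotation vector; both cameras are fixed.

```bash
sed -i "s/    return d$/    d['rotation']=cv2.Rodrigues(d['rotation'])[0]; return d/;" h.py; sed -n 1,8p h.py
```

```text
import numpy as np, cv2
from plant import monitor, eyes, ticket
def snap(n):
    d=eyes.get_image(n); d={k:(np.array(v) if not isinstance(v,str) else v) for k,v in d.items()}
    d['rotation']=cv2.Rodrigues(d['rotation'])[0]; return d
def save(d,name,crop=None):
    im=d['pixels'][...,::-1]
    cv2.imwrite('pics/'+name,im)
```

View pics/top0.png

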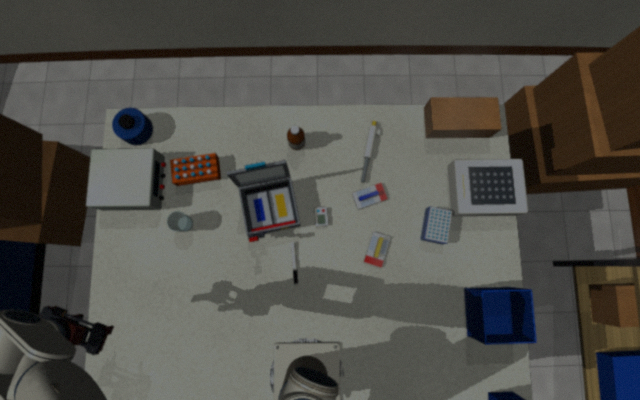

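View pics/side0.png

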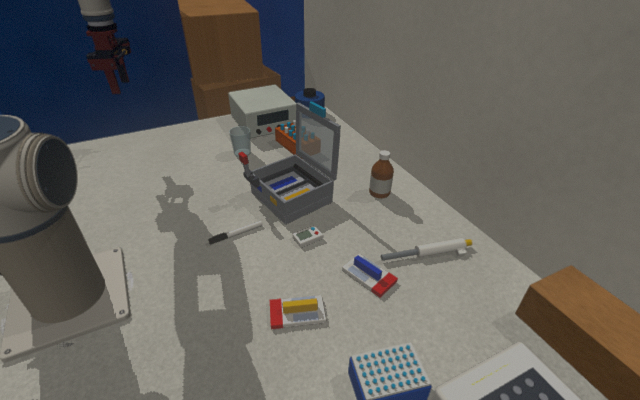

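The top view shows the unit at about (268,203) with its lid upright at (260,175). The lever is red at (253,238), the blue cassette at (370,195) with its red end to the right, the yellow cassette at (377,249) with its red end at (375,263), the timer at (321,216) and the marker at (296,262). The side view shows the same layout. Next I'll take measurements with masks.

```bash
cat > m.py <<'E'
from h import *
T=snap('top');S=snap('side')
def mask(d,lo,hi,box):
    hsv=cv2.cvtColor(d['pixels'],cv2.COLOR_RGB2HSV); m=cv2.inRange(hsv,lo,hi)
    x0,y0,x1,y1=box; o=np.zeros_like(m); o[y0:y1,x0:x1]=m[y0:y1,x0:x1]; return o
C={'red':((0,130,60),(7,255,255)),'red2':((172,130,60),(180,255,255)),'blue':((108,130,40),(128,255,255)),'yel':((18,110,70),(32,255,255)),'turq':((88,110,50),(104,255,255))}
def look(name,d,c,box,cz=None):
    m=mask(d,*C[c],box)
    if c=='red': m|=mask(d,*C['red2'],box)
    n,l,st,ce=cv2.connectedComponentsWithStats(m)
    if n<2: print(name,'none');return
    i=1+st[1:,4].argmax(); p=np.argwhere(l==i)[:,::-1]
    r=cv2.minAreaRect(p.astype(np.float32))
    P=bydepth(d,p); med=np.median(P,0)
    print(name,c,'n',st[i,4],'cen',ce[i].round(1),'rect',np.round(r[0],1),np.round(r[1],1),round(r[2],1),'depthP',med.round(0), 'zmax',np.percentile(P[:,2],95).round(0))
    return ce[i],r
B={'blue':((350,180,392,212),(335,250,405,300)),'yel':((360,230,395,272),(265,290,330,332))}
for k in B:
    for cc in (k,'red'):
        a=look('top-'+k,T,cc,B[k][0]); b=look('side-'+k,S,cc,B[k][1])
        # triangulate
        r1=rays(T,[a[0]])[0]; r2=rays(S,[b[0]])[0]
        A=np.c_[r1,-r2]; t=np.linalg.lstsq(A,S['eye']-T['eye'],rcond=None)[0]
        q1=T['eye']+t[0]*r1;q2=S['eye']+t[1]*r2; print('  tri',q1.round(1),q2.round(1))
for nm,c,box in(('lid tab','turq',(235,155,280,172)),('bayb','blue',(240,190,272,228)),('bayy','yel',(270,190,295,228)),('lever','red',(240,230,262,246)),('bar','red',(262,222,302,240))): 
    a=look('top-'+nm,T,c,box)
for nm,c,box in(('lid tab','turq',(300,95,330,120)),('lever','red',(235,150,252,166)),('bayy','yel',(280,180,315,202)),('bayb','blue',(265,172,305,195))):
    look('side-'+nm,S,c,box)
im=T['pixels'][150:285,220:400,::-1]; cv2.imwrite('pics/topc.png',cv2.resize(im,None,fx=4.4,fy=4.4,interpolation=cv2.INTER_CUBIC))
im=S['pixels'][85:335,225:425,::-1]; cv2.imwrite('pics/sidec.png',cv2.resize(im,None,fx=2.4,fy=2.4,interpolation=cv2.INTER_CUBIC))
E
python3 m.py
```

```text
top-blue blue n 55 cen [366.9 195.7] rect [367.5 195.7] [ 3.5 18.3] 71.6 depthP [ 596. -211.   35.] zmax 38.0
side-blue blue n 134 cen [368.1 264.9] rect [367.8 265. ] [29.1  5.3] 33.7 depthP [ 599. -225.   33.] zmax 35.0
  tri [ 599.4 -214.8   22.7] [ 604.3 -217.1   23.9]
top-blue red n 73 cen [380.8 191.2] rect [381.1 191.5] [16.2  5.2] 67.4 depthP [ 618. -266.   13.] zmax 16.0
side-blue red n 291 cen [384.  284.3] rect [384. 284.] [11.3 25.5] 45.0 depthP [ 612. -271.   12.] zmax 14.0
  tri [ 618.6 -267.3    4.8] [ 616.1 -266.1    4.1]
top-yel yel n 74 cen [378.1 247. ] rect [378.1 247. ] [ 3.7 19.5] 15.9 depthP [ 421. -245.   34.] zmax 40.0
side-yel yel n 407 cen [299.6 305.7] rect [299.5 305.6] [11.9 34.2] 83.7 depthP [ 419. -252.   30.] zmax 35.0
  tri [ 421.4 -247.6   20.6] [ 421.  -247.5   20.6]
top-yel red n 104 cen [372.9 260.9] rect [373.2 260.9] [17.4  6. ] 18.4 depthP [ 375. -230.   13.] zmax 17.0
side-yel red n 331 cen [275.7 313.5] rect [275.6 313.5] [28.9 11.6] 86.2 depthP [ 373. -238.   12.] zmax 14.0
  tri [ 375.1 -231.2    2.4] [ 374.8 -231.1    2.4]
top-lid tab tur
[... 259 characters left out ...]
 [22.4  8.4] 78.7 depthP [568.  84.  32.] zmax 36.0
top-lever red n 39 cen [253.  238.6] rect [253.  238.6] [4.3 8.4] 78.7 depthP [444. 157. 157.] zmax 161.0
top-bar red n 83 cen [276.8 224.9] rect [277.8 224.5] [ 2.9 32.8] 78.3 depthP [497.  98.  52.] zmax 72.0
side-lid tab turq n 164 cen [316.7 108.5] rect [316.7 108.6] [19.7  9.4] 26.6 depthP [648. 134. 250.] zmax 258.0
side-lever red n 70 cen [243.1 157.5] rect [243.1 157.5] [12.   6.7] 78.7 depthP [443. 146. 149.] zmax 156.0
side-bayy yel n 84 cen [296.6 193.7] rect [296.4 193.8] [ 3.3 26.1] 66.4 depthP [564.  89.  30.] zmax 73.0
side-bayb blue n 135 cen [282.7 182.7] rect [282.8 182.7] [ 5.6 25.4] 68.2 depthP [551. 156.  30.] zmax 32.0
```

```bash
ls pics
```

```text
side0.npz
side0.png
sidec.png
top0.npz
top0.png
topc.png
```

View pics/topc.png

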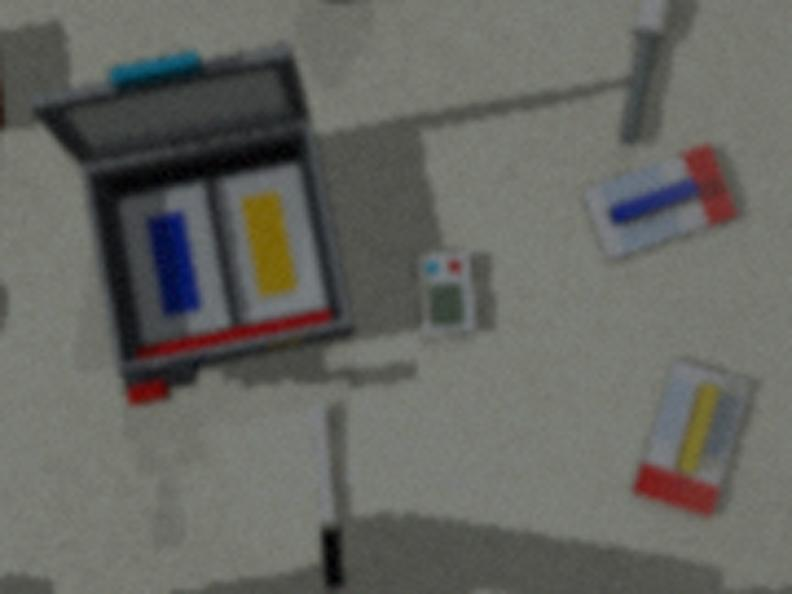

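View pics/sidec.png

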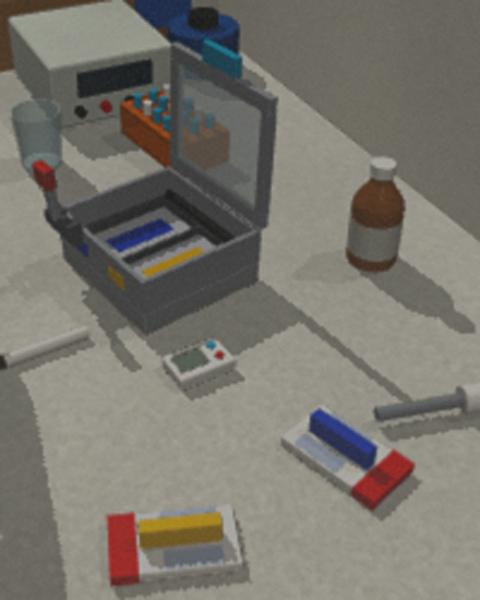

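The crops confirm that both bays are empty, with coloured floor marks, and that the red bar is at the front. The lid is upright and the lever leans towards the robot. Now I'll fit the footprints from depth points in both views.

```bash
cat > f.py <<'E'
from m import *
def cloud(d,x,y,z):
    v,u=np.mgrid[0:400,0:640]; uv=np.c_[u.ravel(),v.ravel()]; uv=uv[d['range_z'].ravel()>0]
    P=bydepth(d,uv); k=(P[:,0]>x[0])&(P[:,0]<x[1])&(P[:,1]>y[0])&(P[:,1]<y[1])&(P[:,2]>z[0])&(P[:,2]<z[1])
    return P[k]
def rect(n,P):
    if len(P)<5: print(n,len(P)); return
    r=cv2.minAreaRect(P[:,:2].astype(np.float32)); print(n,len(P),'c',np.round(r[0],1),'sz',np.round(r[1],1),'ang',round(r[2],1),'zmed',np.median(P[:,2]).round(1))
if __name__=='__main__':
  for d,nm in((T,'top'),(S,'side')):
    g=cloud(d,(430,520),(-150,-60),(-20,20)); print(nm,'bench z',np.median(g[:,2]),g[:,2].std())
    rect('blue plate',cloud(d,(540,680),(-300,-150),(7,17))); rect('blue rib',cloud(d,(540,680),(-300,-150),(27,42)))
    rect('yel plate',cloud(d,(340,490),(-310,-190),(7,17))); rect('yel rib',cloud(d,(340,490),(-310,-190),(27,42)))
    rect('rim',cloud(d,(440,680),(0,250),(66,82)))
    L=cloud(d,(600,720),(0,250),(100,245)); A=np.c_[L[:,1:],np.ones(len(L))]; print('lid plane',np.linalg.lstsq(A,L[:,0],rcond=None)[0])
  # colour regions on planes, top
  for nm,c,box,z in(('bayb','blue',(240,190,272,228),30),('bayy','yel',(270,190,295,228),30)):
    for d,bx in((T,box),(S,{'bayb':(265,172,305,195),'bayy':(280,180,315,202)}[nm])):
        m=mask(d,*C[c],bx); n,l,st,ce=cv2.connectedComponentsWithStats(m); i=1+st[1:,4].argmax()
        p=np.argwhere(l==i)[:,::-1]; rect(nm,onplane(d,p,z))
E
python3 f.py | grep -v -e tri -e depthP
```

```text
top bench z 0.7776493464150462 4.175623054903294
blue plate 432 c [ 610.1 -225.9] sz [122.8 141.8] ang 86.9 zmed 12.9
blue rib 87 c [ 601.2 -220.2] sz [14.5 70.2] ang 19.8 zmed 34.6
yel plate 463 c [ 418.4 -249.8] sz [122.  123.3] ang 4.6 zmed 12.8
yel rib 91 c [ 422.7 -247.6] sz [14.5 68.5] ang 72.3 zmed 33.9
rim 460 c [553.6 119.7] sz [182.6 181. ] ang 11.2 zmed 74.0
lid plane [-1.98122392e-01  3.78413725e-02  6.67984196e+02]
side bench z -0.4541752600396194 3.984898269986386
blue plate 836 c [ 622.1 -219.4] sz [109.3 111.6] ang 19.2 zmed 11.8
blue rib 190 c [ 599.2 -221.6] sz [16.2 69.7] ang 19.2 zmed 33.0
yel plate 1073 c [ 415.4 -247. ] sz [ 64.3 110. ] ang 70.5 zmed 11.9
yel rib 252 c [ 421.1 -248.9] sz [16.  68.4] ang 71.8 zmed 33.1
rim 767 c [557.  118.4] sz [194. 184.] ang 10.9 zmed 72.6
lid plane [-1.99782758e-01  2.65509275e-02  6.68604036e+02]
bayb 177 c [553.6 159.4] sz [77.5 27.4] ang 11.0 zmed 30.0
bayb 135 c [553.7 156.9] sz [76.4 25.4] ang 10.6 zmed 30.0
bayy 191 c [568.4  84.5] sz [78.3 29.1] ang 11.4 zmed 30.0
bayy 85 c [566.8  90.4] sz [78.5 13.8] ang 10.7 zmed 30.0
```

Call:
send_rows([
  [[-35, -34, 0], [0, 0, 0], 1],
  [[-70, -68, 0], [0, 0, 0], 1],
  [[-104, -102, 0], [0, 0, 0], 1],
  [[-139, -136, 0], [0, 0, 0], 1],
  [[-156, -153, 0], [0, 0, 0], 1],
])

```text
time_s: 0.72
position: [297.0, 402.9, 222.7]
orientation: [0.518, 3.098, 0.0]
contact_force: [1.2, 0.2, -0.2]
opening: 87.9
grasp_force: 0.0
```

Call:
send_rows([
  [[-35, -34, 0], [0, 0, 0], 1],
  [[-70, -68, 0], [0, 0, 0], 1],
  [[-104, -102, 0], [0, 0, 0], 1],
  [[-139, -136, 0], [0, 0, 0], 1],
  [[-156, -153, 0], [0, 0, 0], 1],
])

```text
time_s: 1.13
position: [390.3, 216.4, 222.9]
orientation: [0.518, 3.098, 0.001]
contact_force: [1.0, -0.2, -0.1]
opening: 87.6
grasp_force: 0.0
```

```bash
cat > g.py <<'E'
# go helper: python3 g.py x y z phi  -> tool-frame shift & turn to that pose (tool straight down, tool y at yaw phi)
import sys; from h import *
from scipy.spatial.transform import Rotation as R
def go(x,y,z,phi):
    o=monitor.get_obs(); Rt=R.from_rotvec(o['orientation'])
    c,s=np.cos(phi),np.sin(phi); G=R.from_matrix(np.array([[-s,c,0],[c,s,0],[0,0,-1.]]))
    d=Rt.inv().apply(np.array([x,y,z])-o['position']); t=(Rt.inv()*G).as_rotvec()
    yv=Rt.as_matrix()[:,1]
    print('t',o['time_s'].round(2) if hasattr(o['time_s'],'round') else o['time_s'],'pos',o['position'].round(1),'phi',np.arctan2(yv[1],yv[0]).round(3),'open',round(o['opening'],1),'gf',round(float(o['grasp_force']),1),'F',o['contact_force'].round(1),'q',o['joints'].round(2))
    print('shift',d.round(1),'norm',np.linalg.norm(d).round(0),'turn',t.round(3))
if __name__=='__main__': go(*map(float,sys.argv[1:5]))
E
python3 g.py 421.5 -248.5 60 1.258
python3 - <<'E' | grep -v -e tri -e depthP
from f import *
from f import T as T0
c,s=np.cos(.194),np.sin(.194)
O=np.array([560.7,121.6])
for d,nm in((T,'top'),(S,'side')):
    P=cloud(d,(430,690),(0,260),(50,300)); q=P[:,:2]-O; u=q@[c,s]; v=q@[-s,c]; z=P[:,2]
    k=(z>69)&(z<80)
    f=k&(abs(v)<30)&(u<-60)   # front wall rim away from lever
    l=k&(v>60)&(abs(u)<50); r=k&(v<-60)&(abs(u)<50)
    lid=(z>100)&(z<240)&(u>60)&(abs(v)<75)
    for n_,a in(('front x',u[f]),('left y',v[l]),('right y',v[r])):
        print(nm,n_,len(a),np.percentile(a,[3,50,97]).round(1) if len(a) else '')
    print('lid x at z',[(zz,np.median(u[lid&(abs(z-zz)<10)]).round(1)) for zz in(110,150,200,230)])
    g=(u<-75)&(z>85)&(v>20); print('lever',len(u[g]),[(zz,np.median(u[g&(abs(z-zz)<6)]).round(1),np.median(v[g&(abs(z-zz)<6)]).round(1)) for zz in range(90,165,10) if (g&(abs(z-zz)<6)).any()])
m=mask(T,*C['red'],(262,222,302,240))|mask(T,*C['red2'],(262,222,302,240)); p=np.argwhere(m>0)[:,::-1]
for zz in(45,55,60): 
    W=onplane(T,p,zz)[:,:2]-O; print('bar',zz,np.median(W@[c,s]))
P=bydepth(T,p);print('bar z',np.percentile(P[:,2],[10,50,90]))
E
```

```text
t 1.1333 pos [390.3 216.4 222.9] phi 1.239 open 87.6 gf 0.0 F [ 1.  -0.2 -0.1] q [ 0.48  0.16  2.01  0.    0.97 -0.76]
shift [-180.7 -429.5  162.8] norm 494.0 turn [ 0.     0.    -0.019]
top front x 34 [-79.7 -76.7 -74.1]
top left y 59 [83.1 86.1 89.4]
top right y 51 [-90.6 -87.9 -85.3]
lid x at z [(110, np.float64(86.2)), (150, np.float64(87.6)), (200, np.float64(89.2)), (230, np.float64(89.0))]
lever 74 [(90, np.float64(-89.1), np.float64(47.9)), (130, np.float64(-99.7), np.float64(43.8)), (140, np.float64(-106.9), np.float64(43.4)), (150, np.float64(-106.9), np.float64(52.0)), (160, np.float64(-107.4), np.float64(57.3))]
side front x 51 [-96.5 -79.1 -75.3]
side left y 76 [80.5 83.5 88.5]
side right y 95 [-94.  -90.4 -85.4]
lid x at z [(110, np.float64(84.9)), (150, np.float64(86.3)), (200, np.float64(87.9)), (230, np.float64(86.7))]
lever 162 [(90, np.float64(-98.1), np.float64(50.2)), (100, np.float64(-103.4), np.float64(50.2)), (110, np.float64(-103.4), np.float64(50.9)), (120, np.float64(-103.9), np.float64(51.1)), (130, np.float64(-109.3), np.float64(44.2)), (140, np.float64(-111.1), np.float64(44.6)), (150, np.float64(-110.0), np.float64(49.0)), (160, np.float64(-107.4), np.float64(52.9))]
bar 45 -66.39332156269433
bar 55 -67.62177696706487
bar 60 -68.23600466925016
bar z [48.59643324 52.19728257 57.57166452]
```

Call:
send_rows([
  [[-22, -53, 20], [0, 0, 0], 1],
  [[-45, -107, 40], [0, 0, 0], 1],
  [[-67, -160, 60], [0, 0, 0], 1],
  [[-80, -190, 72], [0, 0, 0], 1],
  [[-90, -215, 81], [0, 0, 0], 1],
])

```text
time_s: 1.65
position: [402.7, 20.9, 154.0]
orientation: [0.517, 3.098, 0.001]
contact_force: [0.9, -0.1, 0.5]
opening: 88.1
grasp_force: 0.0
```

Call:
send_rows([
  [[-15, -36, 13], [0, 0, 0], 1],
  [[-30, -72, 27], [0, 0, 0], 1],
  [[-45, -107, 40], [0, 0, 0], 1],
  [[-60, -143, 54], [0, 0, 0], 1],
  [[-75, -179, 67], [0, 0, -0.019], 1],
])

```text
time_s: 2.07
position: [415.5, -173.2, 86.6]
orientation: [0.489, 3.103, 0.0]
contact_force: [0.6, -0.2, -0.5]
opening: 87.9
grasp_force: 0.0
```

```bash
python3 g.py 421.5 -248.5 14.5 1.258; python3 m.py >/dev/null; sed -i 's/^im=/#im=/' m.py
```

```text
t 2.0667 pos [ 415.5 -173.2   86.6] phi 1.258 open 87.9 gf 0.0 F [ 0.6 -0.2 -0.5] q [-0.42  0.4   2.09  0.    0.64 -1.68]
shift [-28.9 -69.8  72.1] norm 104.0 turn [0. 0. 0.]Traceback (most recent call last):
  File "m.py", line 22, in <module>
    r1=rays(T,[a[0]])[0]; r2=rays(S,[b[0]])[0]
               ~^^^
TypeError: 'NoneType' object is not subscriptable
```

Call:
send_rows([
  [[-15, -35, 5], [0, 0, 0], 1],
  [[-29, -70, 20], [0, 0, 0], 1],
  [[-29, -70, 27], [0, 0, 0], 1],
  [[-29, -70, 27], [0, 0, 0], 1],
  [[-29, -70, 27], [0, 0, 0], 1],
])

```text
time_s: 2.58
position: [420.8, -245.9, 60.0]
orientation: [-0.489, -3.101, -0.002]
contact_force: [-0.6, -0.6, -0.0]
opening: 88.2
grasp_force: 0.0
```

```bash
python3 g.py 421.5 -248.5 14.5 1.258
python3 - <<'E'
from h import *
S=snap('side');T=snap('top')
a=S['pixels'][200:350,220:420,::-1]; b=T['pixels'][200:300,320:453,::-1]
cv2.imwrite('pics/y1.png',np.hstack([cv2.resize(a,(400,300)),cv2.resize(b,(400,300))]))
E
```

```text
t 2.5833 pos [ 420.8 -245.9   60. ] phi 1.258 open 88.2 gf 0.0 F [-0.6 -0.6 -0. ] q [-0.55  0.49  2.02  0.    0.63 -1.81]
shift [-1.6 -2.3 45.5] norm 46.0 turn [ 0.001 -0.002 -0.   ]
```

View pics/y1.png

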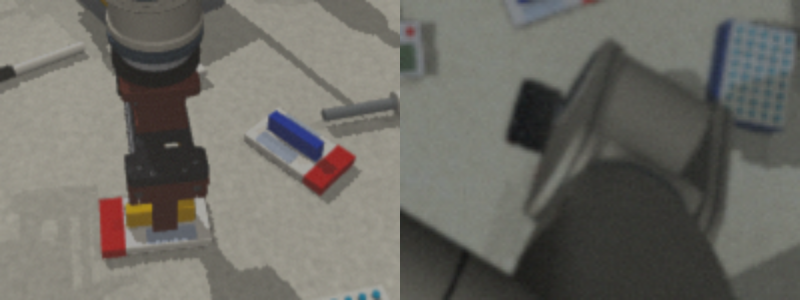

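The finger is over the middle of the yellow rib at crop pixel (160,215). Next I'll go down and grip.

Call:
send_rows([
  [[-1.5, -1.5, 15], [0, 0, 0], 1],
  [[-1.5, -1.5, 30], [0, 0, 0], 1],
  [[-1.5, -1.5, 40], [0, 0, 0], 1],
  [[-1.5, -1.5, 45.5], [0, 0, 0], 1],
  [[-1.5, -1.5, 45.5], [0, 0, 0], 1],
])

```text
time_s: 3.1
position: [421.8, -248.1, 14.1]
orientation: [-0.487, -3.102, -0.001]
contact_force: [0.4, 0.3, 0.0]
opening: 87.9
grasp_force: 0.0
```

Call:
send_rows([
  [[0, 0, 0], [0, 0, 0], 0],
  [[0, 0, 0], [0, 0, 0], 0],
  [[0, 0, 0], [0, 0, 0], 0],
  [[0, 0, 0], [0, 0, 0], 0],
  [[0, 0, 0], [0, 0, 0], 0],
])

```text
time_s: 3.52
position: [422.5, -249.4, 15.2]
orientation: [0.489, 3.103, -0.0]
contact_force: [-0.3, 0.4, -0.3]
opening: 58.4
grasp_force: 0.0
```

Call:
send_rows([
  [[0, 0, 0], [0, 0, 0], 0],
  [[0, 0, 0], [0, 0, 0], 0],
  [[0, 0, 0], [0, 0, 0], 0],
  [[0, 0, 0], [0, 0, 0], 0],
  [[0, 0, 0], [0, 0, 0], 0],
])

```text
time_s: 3.93
position: [422.2, -249.2, 14.8]
orientation: [-0.489, -3.103, -0.0]
contact_force: [-0.6, -0.3, -0.0]
opening: 24.8
grasp_force: 0.0
```

Call:
send_rows([
  [[0, 0, 0], [0, 0, 0], 0],
  [[0, 0, 0], [0, 0, 0], 0],
  [[0, 0, 0], [0, 0, 0], 0],
  [[0, 0, 0], [0, 0, 0], 0],
  [[0, 0, 0], [0, 0, 0], 0],
])

```text
time_s: 4.35
position: [422.2, -249.2, 14.8]
orientation: [-0.489, -3.103, -0.0]
contact_force: [-0.1, 0.2, 0.1]
opening: 13.7
grasp_force: 30.0
```

Call:
send_rows([
  [[0, 0, -10], [0, 0, 0], 0],
  [[0, 0, -30], [0, 0, 0], 0],
  [[0, 0, -55], [0, 0, 0], 0],
  [[0, 0, -80], [0, 0, 0], 0],
  [[0, 0, -105], [0, 0, 0], 0],
])

```text
time_s: 4.77
position: [421.9, -249.0, 121.2]
orientation: [-0.489, -3.103, -0.0]
contact_force: [-0.2, -0.3, -2.0]
opening: 14.0
grasp_force: 30.0
```

```bash
python3 g.py 574.5 85.2 120 1.765
python3 - <<'E'
from h import *
S=snap('side');T=snap('top')
a=S['pixels'][150:350,220:420,::-1]
cv2.imwrite('pics/y2.png',cv2.resize(a,(500,500)))
E
```

```text
t 4.7667 pos [ 421.9 -249.   121.2] phi 1.258 open 14.0 gf 30.0 F [-0.2 -0.3 -2. ] q [-0.56  0.38  1.99 -0.    0.76 -1.82]
shift [-42.4 365.    1.2] norm 367.0 turn [ 0.    -0.001 -0.507]
```

View pics/y2.png

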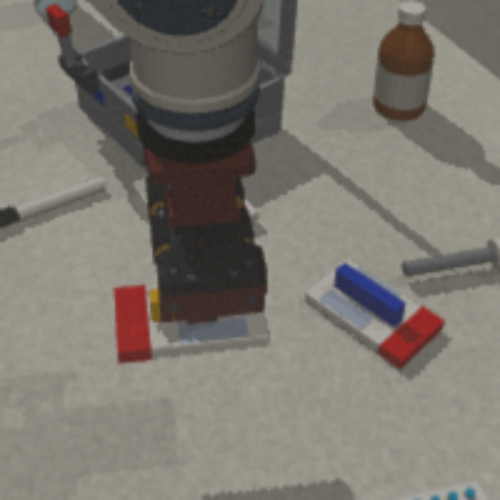

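The yellow cassette is held flat, with its red end at crop pixel (132,322). I'm carrying it to above the yellow bay.

Call:
send_rows([
  [[-4, 38, 0], [0, 0, 0], 0],
  [[-9, 76, 0], [0, 0, 0], 0],
  [[-13, 114, 0], [0, 0, 0], 0],
  [[-18, 152, 0], [0, 0, 0], 0],
  [[-22, 185, 0], [0, 0, 0], 0],
])

```text
time_s: 5.28
position: [500.1, -77.9, 119.2]
orientation: [-0.489, -3.102, -0.0]
contact_force: [0.7, -0.0, -1.2]
opening: 13.4
grasp_force: 30.0
```

Call:
send_rows([
  [[-4, 36, 0], [0, 0, -0.1], 0],
  [[-8, 72, 0], [0, 0, -0.2], 0],
  [[-12, 108, 0], [0, 0, -0.31], 0],
  [[-16, 144, 0], [0, 0, -0.41], 0],
  [[-20, 176, 0], [0, 0, -0.507], 0],
])

```text
time_s: 5.7
position: [573.2, 83.4, 118.8]
orientation: [0.313, -3.125, -0.0]
contact_force: [0.1, 0.1, -1.6]
opening: 14.0
grasp_force: 30.0
```

Call:
send_rows([
  [[0, 0, 0], [0, 0, 0], 0],
  [[0, 0, 0], [0, 0, 0], 0],
])

```text
time_s: 5.87
position: [573.0, 82.6, 118.7]
orientation: [0.308, -3.125, 0.0]
contact_force: [-0.0, -0.2, -2.1]
opening: 13.8
grasp_force: 30.0
```

```bash
python3 g.py 574.5 85.2 62 1.765
python3 - <<'E'
from h import *
S=snap('side');T=snap('top')
a=S['pixels'][80:240,220:380,::-1]; b=T['pixels'][150:260,220:330,::-1]
cv2.imwrite('pics/y3.png',np.hstack([cv2.resize(a,(400,400)),cv2.resize(b,(400,400))]))
E
```

```text
t 5.8667 pos [573.   82.6 118.7] phi 1.767 open 13.8 gf 30.0 F [-0.  -0.2 -2.1] q [ 0.12  0.5   1.8  -0.    0.85 -1.64]
shift [-2.1  2.2 56.7] norm 57.0 turn [-0.    -0.001  0.002]
```

View pics/y3.png

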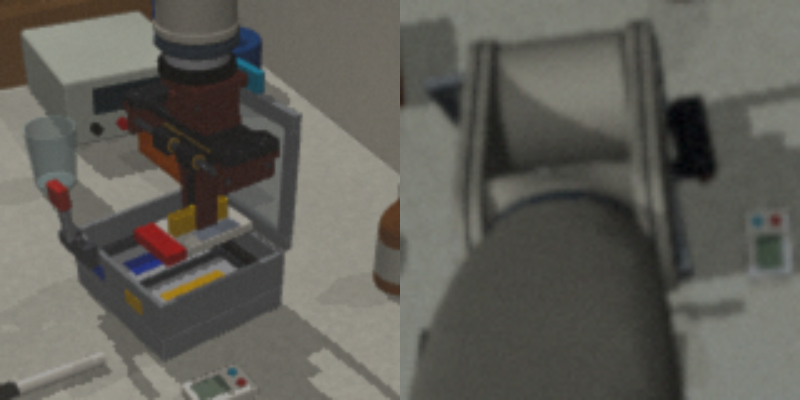

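The cassette is above the yellow bay with its red end to the front. I'm correcting its position and lowering it to just over the ledges.

Call:
send_rows([
  [[-2, 2, 10], [0, 0, 0], 0],
  [[-2, 2, 25], [0, 0, 0], 0],
  [[-2, 2, 40], [0, 0, 0], 0],
  [[-2, 2, 55], [0, 0, 0.002], 0],
  [[-2, 2, 55], [0, 0, 0.002], 0],
])

```text
time_s: 6.38
position: [572.3, 82.1, 61.6]
orientation: [0.297, -3.122, 0.0]
contact_force: [0.2, -0.5, -2.0]
opening: 13.9
grasp_force: 30.0
```

```bash
cat > red.py <<'E'
from h import *
import sys
# measured red-end top centre and corners in the unit frame at height z, from the side camera
def red(box,z,O=(561.3,121.3),yaw=.194):
    S=snap('side'); hsv=cv2.cvtColor(S['pixels'],cv2.COLOR_RGB2HSV)
    m=cv2.inRange(hsv,(0,120,60),(8,255,255))|cv2.inRange(hsv,(172,120,60),(180,255,255))
    x0,y0,x1,y1=box; o=np.zeros_like(m); o[y0:y1,x0:x1]=m[y0:y1,x0:x1]
    n,l,st,ce=cv2.connectedComponentsWithStats(o); c,s=np.cos(yaw),np.sin(yaw)
    for i in range(1,n):
        if st[i,4]<15: continue
        p=np.argwhere(l==i)[:,::-1]; W=onplane(S,p,z)[:,:2]-O; u,v=W@[c,s],W@[-s,c]
        P=bydepth(S,p); D=P[:,:2]-O; top=P[:,2]>z-4
        print('px',ce[i].round(),st[i,4],'plane u',np.percentile(u,[3,50,97]).round(1),'v',np.percentile(v,[3,50,97]).round(1),'depth u,v,z',np.median(D@[c,s]).round(1),np.median(D@[-s,c]).round(1),np.percentile(P[:,2],[5,50,95]).round(0))
    return S
if __name__=='__main__': S=red((255,150,320,215),float(sys.argv[1])); cv2.imwrite('pics/%s.png'%sys.argv[2],cv2.resize(S['pixels'][120:230,220:350,::-1],(780,660)[0:2] if 0 else (650,550)))
E
python3 g.py 574.5 85.2 45 1.765; python3 red.py 60 y4
```

```text
t 6.3833 pos [572.3  82.1  61.6] phi 1.761 open 13.9 gf 30.0 F [ 0.2 -0.5 -2. ] q [ 0.12  0.58  1.82 -0.    0.74 -1.64]
shift [-2.8  2.6 16.6] norm 17.0 turn [ 0.    -0.005 -0.004]
px [283. 193.] 131 plane u [-63.4 -50.4 -38. ] v [-67.9 -42.2 -15.1] depth u,v,z -49.6 -40.3 [56. 59. 60.]
```

View pics/y4.png

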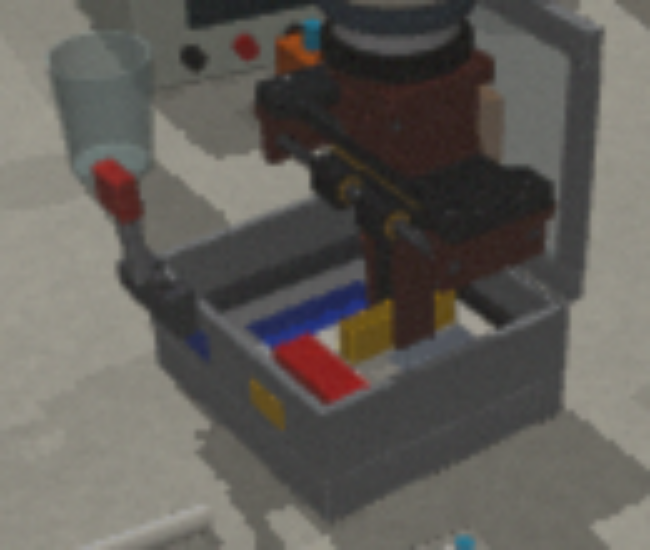

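The red end at crop pixel (320,365) sits about 4–5 mm too far forward. I'll correct that and measure again.

Call:
send_rows([
  [[-4.5, 2.6, 0], [0, 0, 0], 0],
  [[-4.5, 2.6, 0], [0, 0, 0], 0],
  [[-4.5, 2.6, 0], [0, 0, 0], 0],
  [[-4.5, 2.6, 0], [0, 0, 0], 0],
  [[-4.5, 2.6, 0], [0, 0, 0], 0],
])

```text
time_s: 6.85
position: [579.1, 87.1, 65.3]
orientation: [-0.301, 3.126, 0.0]
contact_force: [-0.3, -0.0, -2.0]
opening: 14.0
grasp_force: 30.0
```

```bash
python3 g.py 574.5 85.2 45 1.765; python3 red.py 60 y5
python3 - <<'E'
from h import *
o=[]
for i in range(4): snap('top'); o.append(monitor.get_obs()['position'])
print(np.round(o,1))
# yellow rib on the held cassette, unit frame, via side depth
S=snap('side'); c,s=np.cos(.194),np.sin(.194)
hsv=cv2.cvtColor(S['pixels'],cv2.COLOR_RGB2HSV); m=cv2.inRange(hsv,(18,110,70),(32,255,255)); m[:175]=0;m[200:]=0;m[:,:280]=0;m[:,320:]=0
p=np.argwhere(m>0)[:,::-1]; P=bydepth(S,p); q=P[:,:2]-[561.3,121.3]; u=q@[c,s]; v=q@[-s,c]
k=P[:,2]>76; print(len(p),'rib u',np.percentile(u,[1,99]),'v',np.percentile(v,[5,50,95]),'z',np.percentile(P[:,2],[2,98]))
# white-plate & unit rim side wall
E
```

```text
t 6.85 pos [579.1  87.1  65.3] phi 1.763 open 14.0 gf 30.0 F [-0.3 -0.  -2. ] q [ 0.13  0.58  1.81 -0.    0.75 -1.63]
shift [ 4.9 -1.  20.3] norm 21.0 turn [-0.     0.001 -0.002]
px [285. 192.] 160 plane u [-56.8 -42.1 -27.7] v [-67.1 -39.3  -7.8] depth u,v,z -43.9 -40.6 [54. 62. 64.]
[[578.9  87.1  65.1]
 [578.9  87.1  65. ]
 [578.8  87.1  65. ]
 [578.8  87.1  64.9]]
123 rib u [-27.19692391  40.68719711] v [-46.4083374  -43.60047366 -34.87458716] z [61.54694015 84.98196386]
```

Call:
send_rows([
  [[2.5, -0.5, 0], [0, 0, 0], 0],
  [[2.5, -0.5, 4], [0, 0, 0], 0],
  [[2.5, -0.5, 8], [0, 0, 0], 0],
  [[2.5, -0.5, 12], [0, 0, 0], 0],
  [[2.5, -0.5, 12], [0, 0, 0], 0],
])

```text
time_s: 7.57
position: [575.7, 86.0, 51.6]
orientation: [0.301, -3.125, 0.0]
contact_force: [0.1, -0.1, -1.8]
opening: 13.7
grasp_force: 30.0
```

Call:
send_rows([
  [[0, 0, 2], [0, 0, 0], 0],
  [[0, 0, 4], [0, 0, 0], 0],
  [[0, 0, 5], [0, 0, 0], 0],
  [[0, 0, 5], [0, 0, 0], 0],
  [[0, 0, 5], [0, 0, 0], 0],
])

```text
time_s: 7.98
position: [576.5, 86.1, 47.7]
orientation: [0.301, -3.127, 0.0]
contact_force: [-1.1, 0.2, -1.9]
opening: 14.2
grasp_force: 30.0
```

```bash
python3 g.py 576.7 84.7 45 1.765; python3 red.py 48 y6
```

```text
t 7.9833 pos [576.5  86.1  47.7] phi 1.763 open 14.2 gf 30.0 F [-1.1  0.2 -1.9] q [ 0.13  0.61  1.81 -0.    0.72 -1.64]
shift [ 0.  -1.4  2.7] norm 3.0 turn [-0.    -0.    -0.002]
px [284. 195.] 87 plane u [-56.8 -45.7 -34.5] v [-54.8 -35.4 -13.9] depth u,v,z -43.1 -31.3 [42. 45. 46.]
```

Call:
send_rows([
  [[0, -0.5, 1], [0, 0, 0], 0],
  [[0, -0.5, 2], [0, 0, 0], 0],
  [[0, -0.5, 2.8], [0, 0, 0], 0],
  [[0, -0.5, 2.8], [0, 0, 0], 0],
  [[0, -0.5, 2.8], [0, 0, 0], 0],
])

```text
time_s: 8.45
position: [576.5, 85.6, 44.9]
orientation: [0.301, -3.127, 0.0]
contact_force: [0.6, 0.6, -0.9]
opening: 13.7
grasp_force: 30.0
```

```bash
python3 g.py 576.7 84.7 45 1.765
```

```text
t 8.45 pos [576.5  85.6  44.9] phi 1.763 open 13.7 gf 30.0 F [ 0.6  0.6 -0.9] q [ 0.13  0.61  1.82 -0.    0.71 -1.64]
shift [-0.  -0.9 -0.1] norm 1.0 turn [ 0.    -0.    -0.002]
```

Call:
send_rows([
  [[0, 0, 0.6], [0, 0, 0], 0],
  [[0, 0, 0.6], [0, 0, 0], 0],
  [[0, 0, 0.6], [0, 0, 0], 0],
  [[0, 0, 0.6], [0, 0, 0], 0.35],
  [[0, 0, 0.6], [0, 0, 0], 0.35],
])

```text
time_s: 8.87
position: [576.8, 85.7, 44.4]
orientation: [-0.301, 3.127, 0.0]
contact_force: [-0.4, 1.4, 0.0]
opening: 23.4
grasp_force: 0.0
```

Call:
send_rows([
  [[0, 0, 0], [0, 0, 0], 0.35],
  [[0, 0, 0], [0, 0, 0], 0.35],
  [[0, 0, 0], [0, 0, 0], 0.35],
  [[0, 0, -10], [0, 0, 0], 0.35],
  [[0, 0, -25], [0, 0, 0], 0.35],
])

```text
time_s: 9.28
position: [575.4, 85.5, 68.8]
orientation: [0.301, -3.124, 0.0]
contact_force: [0.4, -0.5, 0.4]
opening: 30.6
grasp_force: 0.0
```

Call:
send_rows([
  [[0, 0, -25], [0, 0, 0], 0.35],
  [[0, 0, -50], [0, 0, 0], 0.35],
  [[0, 0, -65], [0, 0, 0], 0.35],
  [[0, 0, -70], [0, 0, 0], 0.35],
  [[0, 0, -70], [0, 0, 0], 0.35],
])

```text
time_s: 9.7
position: [577.5, 85.8, 141.2]
orientation: [-0.301, 3.124, 0.0]
contact_force: [0.8, 0.1, -0.1]
opening: 31.1
grasp_force: 0.0
```

```bash
python3 g.py 600 -221 100 0.341
```

```text
t 9.7 pos [577.5  85.8 141.2] phi 1.763 open 31.1 gf 0.0 F [ 0.8  0.1 -0.1] q [ 0.13  0.47  1.78 -0.    0.89 -1.64]
shift [  36.7 -305.4   41.2] norm 310.0 turn [0.002 0.003 1.422]
```

Call:
send_rows([
  [[4, -40, 0], [0, 0, 0], 0.35],
  [[8, -80, 0], [0, 0, 0], 0.6],
  [[12, -120, 0], [0, 0, 0], 1],
  [[16, -160, 0], [0, 0, 0], 1],
  [[20, -200, 0], [0, 0, 0], 1],
])

```text
time_s: 10.12
position: [594.1, -116.1, 138.0]
orientation: [0.302, -3.125, -0.001]
contact_force: [1.0, -0.0, -0.1]
opening: 54.1
grasp_force: 0.0
```

Call:
send_rows([
  [[3, -21, 0], [0, 0, 0.12], 1],
  [[6, -42, 0], [0, 0, 0.24], 1],
  [[10, -63, 0], [0, 0, 0.36], 1],
  [[14, -84, 0], [0, 0, 0.48], 1],
  [[17, -105, 0], [0, 0, 0.6], 1],
])

```text
time_s: 10.53
position: [597.3, -221.7, 137.7]
orientation: [-0.645, -3.072, -0.001]
contact_force: [-0.9, -0.2, -0.4]
opening: 85.8
grasp_force: 0.0
```

Call:
send_rows([
  [[0, 0, 10], [0, 0, 0.12], 1],
  [[0, 0, 20], [0, 0, 0.24], 1],
  [[0, 0, 30], [0, 0, 0.36], 1],
  [[0, 0, 40], [0, 0, 0.48], 1],
  [[0, 0, 40], [0, 0, 0.6], 1],
])

```text
time_s: 10.95
position: [596.2, -220.1, 95.7]
orientation: [-1.523, -2.742, 0.001]
contact_force: [-0.9, 0.1, -0.5]
opening: 87.8
grasp_force: 0.0
```

Call:
send_rows([
  [[0, 0, 0], [0, 0, 0.12], 1],
  [[0, 0, 0], [0, 0, 0.222], 1],
  [[0, 0, 0], [0, 0, 0.222], 1],
  [[0, 0, 0], [0, 0, 0.222], 1],
  [[0, 0, 0], [0, 0, 0.222], 1],
])

```text
time_s: 11.37
position: [598.1, -220.7, 98.7]
orientation: [-1.808, -2.568, 0.001]
contact_force: [-0.6, 0.2, -0.6]
opening: 87.7
grasp_force: 0.0
```

```bash
python3 g.py 600 -221 14.5 0.341
python3 - <<'E'
from h import *
T=snap('top');S=snap('side')
a=S['pixels'][120:320,220:420,::-1]; b=T['pixels'][160:240,220:300,::-1]
cv2.imwrite('pics/b1.png',np.hstack([cv2.resize(a,(400,400)),cv2.resize(b,(400,400))]))
E
```

```text
t 11.3667 pos [ 598.1 -220.7   98.7] phi 0.344 open 87.7 gf 0.0 F [-0.6  0.2 -0.6] q [-0.37  0.59  1.67 -0.    0.88 -0.72]
shift [-1.   1.8 84.2] norm 84.0 turn [-0.001 -0.001  0.003]
```

View pics/b1.png

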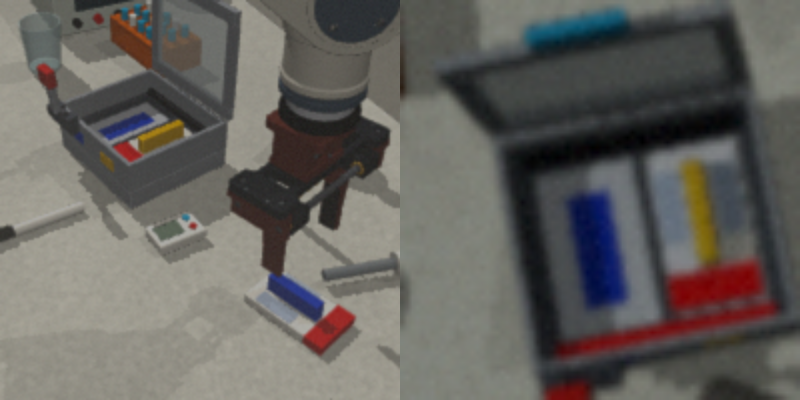

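The yellow cassette sits in its bay with its red end at the red bar (top crop (715,285)). The blue cassette is untouched and under the gripper. That was picture 9. I'm going down to grip blue and will check yellow numerically.

Call:
send_rows([
  [[-1, 1.3, 20], [0, 0, 0.003], 1],
  [[-1, 1.3, 45], [0, 0, 0.003], 1],
  [[-1, 1.3, 65], [0, 0, 0.003], 1],
  [[-1, 1.3, 65], [0, 0, 0.003], 1],
  [[-1, 1.3, 65], [0, 0, 0.003], 1],
])

```text
time_s: 11.88
position: [599.3, -221.0, 33.6]
orientation: [-1.814, -2.562, 0.001]
contact_force: [0.2, 0.3, 0.1]
opening: 87.8
grasp_force: 0.0
```

Call:
send_rows([
  [[0, 0, 0], [0, 0, 0], 1],
  [[0, 0, 0], [0, 0, 0], 1],
])

```text
time_s: 12.05
position: [601.1, -221.8, 35.9]
orientation: [1.814, 2.562, 0.001]
contact_force: [0.6, -0.2, 0.9]
opening: 87.9
grasp_force: 0.0
```

```bash
python3 g.py 600 -221 14.5 0.341
cat > chk.py <<'E'
from h import *
import sys
c,s=np.cos(.194),np.sin(.194)
def chk(T,nm,col,box,z):
    hsv=cv2.cvtColor(T['pixels'],cv2.COLOR_RGB2HSV); m=cv2.inRange(hsv,*col)
    x0,y0,x1,y1=box; o=np.zeros_like(m); o[y0:y1,x0:x1]=m[y0:y1,x0:x1]
    n,l,st,ce=cv2.connectedComponentsWithStats(o)
    if n<2: print(nm,'none'); return
    i=1+st[1:,4].argmax(); p=np.argwhere(l==i)[:,::-1]
    W=onplane(T,p,z)[:,:2]-[561.3,121.3]; u,v=W@[c,s],W@[-s,c]
    print(nm,len(p),'u',np.percentile(u,[1,50,99]).round(1),'v',np.percentile(v,[1,50,99]).round(1))
R_=((0,130,60),(8,255,255))
if __name__=='__main__':
    T=snap('top')
    chk(T,'yel rib',((18,110,70),(32,255,255)),(268,185,300,230),62)
    chk(T,'yel red+bar',R_,(268,205,300,226),42)
    chk(T,'blue rib/mark',((108,130,40),(128,255,255)),(240,185,272,232),62)
E
python3 chk.py
```

```text
t 12.05 pos [ 601.1 -221.8   35.9] phi 0.338 open 87.9 gf 0.0 F [ 0.6 -0.2  0.9] q [-0.37  0.69  1.68 -0.    0.77 -0.71]
shift [ 1.1 -0.8 21.4] norm 21.0 turn [ 0.002  0.002 -0.003]
yel rib 86 u [-29.3   5.2  40. ] v [-44.5 -37.8 -31. ]
yel red+bar 34 u [-51.2 -38.6 -29.7] v [-46.3 -26.5  -6.7]
blue rib/mark 177 u [-42.4  -5.6  30.1] v [21.9 35.2 48.2]
```

Call:
send_rows([
  [[0.7, -0.8, 10], [0, 0, -0.002], 1],
  [[0.7, -0.8, 20], [0, 0, -0.002], 1],
  [[0.7, -0.8, 20.5], [0, 0, -0.002], 0],
  [[0.7, -0.8, 20.5], [0, 0, -0.002], 0],
  [[0.7, -0.8, 20.5], [0, 0, -0.002], 0],
])

```text
time_s: 12.52
position: [598.8, -220.8, 13.4]
orientation: [-1.813, -2.565, 0.0]
contact_force: [0.6, 0.2, 0.3]
opening: 71.6
grasp_force: 0.0
```

Call:
send_rows([
  [[0, 0, 0], [0, 0, 0], 0],
  [[0, 0, 0], [0, 0, 0], 0],
  [[0, 0, 0], [0, 0, 0], 0],
  [[0, 0, 0], [0, 0, 0], 0],
  [[0, 0, 0], [0, 0, 0], 0],
])

```text
time_s: 12.93
position: [599.2, -221.0, 14.1]
orientation: [1.813, 2.565, 0.0]
contact_force: [0.1, 0.8, 0.2]
opening: 37.7
grasp_force: 0.0
```

Call:
send_rows([
  [[0, 0, 0], [0, 0, 0], 0],
  [[0, 0, 0], [0, 0, 0], 0],
  [[0, 0, 0], [0, 0, 0], 0],
  [[0, 0, 0], [0, 0, 0], 0],
  [[0, 0, 0], [0, 0, 0], 0],
])

```text
time_s: 13.35
position: [599.1, -221.0, 13.9]
orientation: [1.813, 2.565, 0.0]
contact_force: [-0.5, -0.7, 0.5]
opening: 13.7
grasp_force: 30.0
```

```bash
python3 g.py 561.8 160.1 130 -1.377
```

```text
t 13.35 pos [ 599.1 -221.    13.9] phi 0.34 open 13.7 gf 30.0 F [-0.5 -0.7  0.5] q [-0.37  0.72  1.69  0.    0.73 -0.71]
shift [ 371.7   91.9 -116.1] norm 400.0 turn [ 0.    -0.     1.717]
```

Call:
send_rows([
  [[0, 0, -10], [0, 0, 0], 0],
  [[0, 0, -35], [0, 0, 0], 0],
  [[0, 0, -65], [0, 0, 0.12], 0],
  [[0, 0, -95], [0, 0, 0.24], 0],
  [[0, 0, -116], [0, 0, 0.36], 0],
])

```text
time_s: 13.77
position: [599.8, -221.2, 133.0]
orientation: [2.248, 2.191, 0.002]
contact_force: [0.6, -0.4, 0.1]
opening: 13.9
grasp_force: 30.0
```

Call:
send_rows([
  [[0, 0, 0], [0, 0, 0.12], 0],
  [[0, 0, 0], [0, 0, 0.24], 0],
  [[0, 0, 0], [0, 0, 0.36], 0],
  [[0, 0, 0], [0, 0, 0.48], 0],
  [[0, 0, 0], [0, 0, 0.6], 0],
])

```text
time_s: 14.18
position: [598.9, -220.9, 130.6]
orientation: [2.797, 1.43, 0.0]
contact_force: [0.1, -0.2, -1.6]
opening: 14.0
grasp_force: 30.0
```

Call:
send_rows([
  [[0, 0, 0], [0, 0, 0.12], 0],
  [[0, 0, 0], [0, 0, 0.24], 0],
  [[0, 0, 0], [0, 0, 0.36], 0],
  [[0, 0, 0], [0, 0, 0.48], 0],
  [[0, 0, 0], [0, 0, 0.6], 0],
])

```text
time_s: 14.6
position: [598.9, -220.9, 130.5]
orientation: [-3.095, -0.539, 0.0]
contact_force: [-0.6, 0.0, -0.7]
opening: 13.9
grasp_force: 30.0
```

Call:
send_rows([
  [[0, 0, 0], [0, 0, 0.12], 0],
  [[0, 0, 0], [0, 0, 0.157], 0],
  [[0, 0, 0], [0, 0, 0.157], 0],
  [[0, 0, 0], [0, 0, 0.157], 0],
])

```text
time_s: 14.93
position: [599.0, -220.9, 130.3]
orientation: [3.127, 0.306, 0.0]
contact_force: [0.1, 0.3, -0.1]
opening: 13.9
grasp_force: 30.0
```

```bash
python3 g.py 561.8 160.1 130 -1.377
```

```text
t 14.9333 pos [ 599.  -220.9  130.3] phi -1.375 open 13.9 gf 30.0 F [ 0.1  0.3 -0.1] q [-0.37  0.55  1.66 -0.    0.93  1.  ]
shift [ 3.75e+01 -3.81e+02  3.00e-01] norm 383.0 turn [ 0.    -0.     0.002]
```

Call:
send_rows([
  [[3, -36, 0], [0, 0, 0], 0],
  [[7, -74, 0], [0, 0, 0], 0],
  [[11, -112, 0], [0, 0, 0], 0],
  [[15, -150, 0], [0, 0, 0], 0],
  [[19, -190, 0], [0, 0, 0], 0],
])

```text
time_s: 15.35
position: [580.8, -29.5, 130.2]
orientation: [3.127, 0.305, 0.001]
contact_force: [1.1, 0.4, -1.3]
opening: 13.8
grasp_force: 30.0
```

Call:
send_rows([
  [[4, -40, 0], [0, 0, 0], 0],
  [[8, -80, 0], [0, 0, 0], 0],
  [[12, -120, 0], [0, 0, 0], 0],
  [[15, -155, 0], [0, 0, 0], 0],
  [[18.5, -191, 0], [0, 0, 0.002], 0],
])

```text
time_s: 15.77
position: [562.0, 162.0, 130.3]
orientation: [3.127, 0.304, 0.0]
contact_force: [0.3, -0.2, -1.5]
opening: 13.5
grasp_force: 30.0
```

Call:
send_rows([
  [[0, 0, 20], [0, 0, 0], 0],
  [[0, 0, 45], [0, 0, 0], 0],
  [[0, 0, 60], [0, 0, 0], 0],
  [[0, 0, 66], [0, 0, 0], 0],
  [[0, 0, 66], [0, 0, 0], 0],
])

```text
time_s: 16.18
position: [561.5, 159.9, 62.6]
orientation: [3.127, 0.303, -0.004]
contact_force: [0.4, 0.1, -1.2]
opening: 13.9
grasp_force: 30.0
```

Call:
send_rows([
  [[0, 0, 0], [0, 0, 0], 0],
  [[0, 0, 0], [0, 0, 0], 0],
])

```text
time_s: 16.35
position: [563.4, 160.1, 65.0]
orientation: [-3.127, -0.301, -0.003]
contact_force: [-0.0, 0.9, -1.1]
opening: 13.7
grasp_force: 30.0
```

```bash
python3 g.py 561.8 160.1 44 -1.377
python3 - <<'E'
from chk import *
from red import red
S=red((235,165,300,200),62)
chk(S,'blue rib side',((108,130,40),(128,255,255)),(240,160,320,200),75)
E
```

```text
t 16.35 pos [563.4 160.1  65. ] phi -1.379 open 13.7 gf 30.0 F [-0.   0.9 -1.1] q [ 0.26  0.58  1.81 -0.    0.75  1.64]
shift [-1.6 -0.3 21. ] norm 21.0 turn [-0.    -0.002 -0.002]
px [271. 179.] 164 plane u [-56.8 -42.5 -28. ] v [-4.2 30.2 66.2] depth u,v,z -42.3 31.3 [53. 62. 64.]
px [284. 195.] 70 plane u [-66.  -56.5 -46.9] v [-69.4 -52.7 -33.9] depth u,v,z -42.0 -29.5 [40. 42. 44.]
blue rib side 67 u [-30.5 -10.9   9.4] v [17.8 36.5 53.2]
```

Call:
send_rows([
  [[-1, 0, 0], [0, 0, 0], 0],
  [[-1, 0, 4], [0, 0, 0], 0],
  [[-1, 0, 8], [0, 0, 0], 0],
  [[-1, 0, 12], [0, 0, 0], 0],
  [[-1, 0, 12], [0, 0, 0], 0],
])

```text
time_s: 16.82
position: [560.9, 159.8, 51.0]
orientation: [3.127, 0.301, -0.002]
contact_force: [-1.0, 0.0, -1.1]
opening: 13.6
grasp_force: 30.0
```

Call:
send_rows([
  [[0, 0, 2], [0, 0, 0], 0],
  [[0, 0, 4], [0, 0, 0], 0],
  [[0, 0, 5], [0, 0, 0], 0],
  [[0, 0, 5], [0, 0, 0], 0],
  [[0, 0, 5], [0, 0, 0], 0],
])

```text
time_s: 17.23
position: [561.5, 160.0, 46.8]
orientation: [-3.127, -0.301, 0.0]
contact_force: [0.0, -0.1, -2.3]
opening: 13.9
grasp_force: 30.0
```

```bash
python3 g.py 561.8 160.1 44 -1.377;  python3 - <<'E'
from red import red
S=red((235,165,300,200),45)
E
```

```text
t 17.2333 pos [561.5 160.   46.8] phi -1.379 open 13.9 gf 30.0 F [ 0.  -0.1 -2.3] q [0.26 0.61 1.81 0.   0.72 1.64]
shift [ 0.3 -0.1  2.8] norm 3.0 turn [-0.     0.    -0.002]
px [276. 188.] 199 plane u [-53.9 -43.2 -30.9] v [-48.5  10.8  62.2] depth u,v,z -41.7 10.8 [40. 43. 46.]
```

In the pocket with no contact force. Next: lower it, release and retreat.

Call:
send_rows([
  [[0, 0, 1], [0, 0, 0], 0],
  [[0, 0, 2], [0, 0, 0], 0],
  [[0, 0, 2.8], [0, 0, 0], 0],
  [[0, 0, 2.8], [0, 0, 0], 0],
  [[0, 0, 2.8], [0, 0, 0], 0],
])

```text
time_s: 17.7
position: [561.5, 159.9, 44.0]
orientation: [3.127, 0.301, -0.0]
contact_force: [-0.4, -0.8, -0.9]
opening: 13.9
grasp_force: 30.0
```

Call:
send_rows([
  [[0, 0, 0.5], [0, 0, 0], 0],
  [[0, 0, 0.5], [0, 0, 0], 0],
  [[0, 0, 0.5], [0, 0, 0], 0],
])

```text
time_s: 17.95
position: [561.6, 160.0, 43.9]
orientation: [-3.127, -0.301, -0.0]
contact_force: [-1.1, -0.4, 4.1]
opening: 14.1
grasp_force: 30.0
```

```bash
python3 g.py 561.8 160.1 44 -1.377
```

```text
t 17.95 pos [561.6 160.   43.9] phi -1.379 open 14.1 gf 30.0 F [-1.1 -0.4  4.1] q [ 0.26  0.62  1.81 -0.    0.71  1.64]
shift [ 0.3 -0.1 -0.1] norm 0.0 turn [-0.    -0.    -0.002]
```

Blue is on the floor (force +4 N). Now I'll release it, retreat straight up and check both placings.

Call:
send_rows([
  [[0, 0, 0], [0, 0, 0], 0.35],
  [[0, 0, 0], [0, 0, 0], 0.35],
  [[0, 0, 0], [0, 0, 0], 0.35],
  [[0, 0, 0], [0, 0, 0], 0.35],
  [[0, 0, -6], [0, 0, 0], 0.35],
])

```text
time_s: 18.37
position: [560.7, 159.7, 48.8]
orientation: [3.127, 0.301, -0.003]
contact_force: [-0.9, 0.6, -0.6]
opening: 30.8
grasp_force: 0.0
```

Call:
send_rows([
  [[0, 0, -20], [0, 0, 0], 0.35],
  [[0, 0, -50], [0, 0, 0], 0.35],
  [[0, 0, -85], [0, 0, 0], 0],
  [[0, 0, -120], [0, 0, 0], 0],
  [[0, 0, -150], [0, 0, 0], 0],
])

```text
time_s: 18.78
position: [561.7, 160.0, 202.2]
orientation: [-3.127, -0.301, -0.002]
contact_force: [0.6, 0.2, 0.8]
opening: 14.1
grasp_force: 0.0
```

Call:
send_rows([
  [[0, 0, -30], [0, 0, 0], 0],
  [[0, 0, -60], [0, 0, -0.12], 0],
  [[0, 0, -90], [0, 0, -0.24], 0],
  [[0, 0, -90], [0, 0, -0.36], 0],
  [[0, 0, -90], [0, 0, -0.48], 0],
])

```text
time_s: 19.2
position: [562.6, 160.2, 292.7]
orientation: [2.962, 1.044, 0.008]
contact_force: [-0.1, 0.8, -0.6]
opening: 0.4
grasp_force: 0.0
```

Call:
send_rows([
  [[0, 0, 0], [0, 0, -0.12], 0],
  [[0, 0, 0], [0, 0, -0.24], 0],
  [[0, 0, 0], [0, 0, -0.36], 0],
  [[0, 0, 0], [0, 0, -0.48], 0],
  [[0, 0, 0], [0, 0, -0.6], 0],
])

```text
time_s: 19.62
position: [561.3, 159.9, 290.0]
orientation: [2.522, 1.873, 0.0]
contact_force: [0.0, 0.3, -0.2]
opening: 0.9
grasp_force: 0.0
```

Call:
send_rows([
  [[0, 0, 0], [0, 0, -0.12], 0],
  [[0, 0, 0], [0, 0, -0.24], 0],
  [[0, 0, 0], [0, 0, -0.36], 0],
  [[0, 0, 0], [0, 0, -0.48], 0],
  [[0, 0, 0], [0, 0, -0.493], 0],
])

```text
time_s: 20.03
position: [561.3, 159.9, 289.9]
orientation: [1.99, 2.431, 0.0]
contact_force: [0.3, 0.0, -0.0]
opening: 0.4
grasp_force: 0.0
```

```bash
python3 g.py 688.8 120.9 292 0.194;  python3 - <<'E'
from chk import *
from red import red
S=red((235,165,300,200),42)
chk(S,'blue rib side',((108,130,40),(128,255,255)),(240,160,320,200),62)
chk(S,'yel rib side',((18,110,70),(32,255,255)),(278,165,320,200),57)
b=S['pixels'][80:240,220:380,::-1]; T=snap('top'); a=T['pixels'][150:250,220:320,::-1]
cv2.imwrite('pics/fin.png',np.hstack([cv2.resize(a,(400,400)),cv2.resize(b,(400,400))]))
E
```

```text
t 20.0333 pos [561.3 159.9 289.9] phi 0.199 open 0.4 gf 0.0 F [ 0.3  0.  -0. ] q [0.26 0.29 1.66 0.   1.19 0.06]
shift [-63.4 117.3  -2.1] norm 133.0 turn [ 0.    -0.     0.005]
px [272. 185.] 116 plane u [-52.2 -41.2 -30. ] v [ 1.4 32.4 63.9] depth u,v,z -40.7 33.5 [39. 42. 44.]
px [283. 195.] 72 plane u [-52.1 -42.3 -32.6] v [-47.2 -28.8  -8.9] depth u,v,z -42.3 -27.6 [39. 42. 43.]
blue rib side 161 u [-35.5   2.9  41. ] v [ 8.2 26.8 43.2]
yel rib side 217 u [-38.    2.3  43.7] v [-61.9 -44.1 -25.4]
```

Both red ends read z≈42 (flat), at u≈-41 and -42. Now I'll go over the lid and down behind its tab.

Call:
send_rows([
  [[-15, 30, -2], [0, 0, 0], 0],
  [[-30, 60, -4], [0, 0, 0], 0],
  [[-45, 90, -4], [0, 0, 0], 0],
  [[-63, 120, -4], [0, 0, 0], 0],
  [[-63, 120, -4], [0, 0, 0], 0],
])

```text
time_s: 20.55
position: [695.8, 119.0, 292.9]
orientation: [2.001, 2.419, 0.001]
contact_force: [-2.0, -0.9, -0.7]
opening: 1.0
grasp_force: 0.0
```

Call:
send_rows([
  [[0, 0, 5], [0, 0, 0.005], 0],
  [[0, 0, 25], [0, 0, 0.005], 0],
  [[0, 0, 45], [0, 0, 0.005], 0],
  [[0, 0, 57], [0, 0, 0.005], 0],
  [[0, 0, 57], [0, 0, 0.005], 0],
])

```text
time_s: 20.97
position: [688.5, 121.4, 233.2]
orientation: [-2.0, -2.417, 0.007]
contact_force: [-0.7, 0.3, -0.2]
opening: 0.5
grasp_force: 0.0
```

```bash
cat > uv.py <<'E'
from h import *
c,s=np.cos(.194),np.sin(.194)
def lid():
    o=monitor.get_obs(); p=o['position']-[561.3,121.3,0]
    print('t',round(o['time_s'],2),'TCP u,v,z',(p[0]*c+p[1]*s).round(1),(-p[0]*s+p[1]*c).round(1),p[2].round(1),'F',o['contact_force'].round(1),'q',o['joints'].round(2))
    for n in('side','top'):
        d=snap(n); hsv=cv2.cvtColor(d['pixels'],cv2.COLOR_RGB2HSV); m=cv2.inRange(hsv,(88,110,50),(104,255,255))
        v,u=np.nonzero(m); P=bydepth(d,np.c_[u,v]); q=P[:,:2]-[561.3,121.3]; U=q@[c,s];V=q@[-s,c]
        k=(abs(V)<50)&(U>-140)&(U<140)&(P[:,2]>60); 
        if k.sum()>5: U=U[k];z=P[k,2]; print(n,'tab',k.sum(),'u',np.median(U).round(1),'z',np.median(z).round(1),'theta~',np.arctan2(np.median(z)-74,81-np.median(U)).round(2),'-asin(10/173)=.06')
if __name__=='__main__': lid()
E
python3 uv.py
```

```text
t 20.97 TCP u,v,z 124.9 -24.4 233.2 F [-0.7  0.3 -0.2] q [ 0.16  0.53  1.44  0.    1.19 -0.03]
side tab 158 u 87.0 z 249.5 theta~ 1.61 -asin(10/173)=.06
```

Call:
send_rows([
  [[0, -10, 0], [0, 0, 0], 0],
  [[0, -23, -1], [0, 0, 0], 0],
  [[0, -36, -2], [0, 0, 0], 0],
  [[0, -49, -3], [0, 0, 0], 0],
  [[0, -62, -3], [0, 0, 0], 0],
])

```text
time_s: 21.48
position: [631.3, 110.0, 241.8]
orientation: [2.0, 2.418, 0.006]
contact_force: [2.0, 0.5, -1.3]
opening: 0.7
grasp_force: 1.1
```

Call:
send_rows([
  [[0, -8, 2], [0, 0, 0], 0],
  [[0, -16, 4], [0, 0, 0], 0],
  [[0, -24, 7], [0, 0, 0], 0],
  [[0, -32, 10], [0, 0, 0], 0],
  [[0, -41, 13], [0, 0, 0], 0],
])

```text
time_s: 21.9
position: [589.9, 101.9, 226.5]
orientation: [2.002, 2.421, 0.001]
contact_force: [2.1, -0.4, -0.9]
opening: 0.7
grasp_force: 0.9
```

```bash
python3 uv.py
```

```text
t 21.9 TCP u,v,z 24.4 -24.6 226.5 F [ 2.1 -0.4 -0.9] q [ 0.15  0.38  1.69  0.    1.07 -0.04]
side tab 108 u 4.1 z 238.2 theta~ 1.13 -asin(10/173)=.06
```

Call:
send_rows([
  [[0, -8, 5], [0, 0, 0], 0],
  [[0, -16, 10], [0, 0, 0], 0],
  [[0, -24, 16], [0, 0, 0], 0],
  [[0, -31, 22], [0, 0, 0], 0],
  [[0, -38, 28], [0, 0, 0], 0],
])

```text
time_s: 22.42
position: [551.8, 94.5, 197.7]
orientation: [-2.002, -2.421, 0.001]
contact_force: [0.6, -0.3, 3.0]
opening: 0.6
grasp_force: 0.9
```

Call:
send_rows([
  [[0, -6, 6], [0, 0, 0], 0],
  [[0, -12, 12], [0, 0, 0], 0],
  [[0, -18, 18], [0, 0, 0], 0],
  [[0, -23, 25], [0, 0, 0], 0],
  [[0, -28, 33], [0, 0, 0], 0],
])

```text
time_s: 22.83
position: [524.9, 89.4, 165.0]
orientation: [2.002, 2.421, 0.0]
contact_force: [0.4, 0.2, 1.3]
opening: 0.6
grasp_force: 0.7
```

Call:
send_rows([
  [[0, -5, 8], [0, 0, 0], 0],
  [[0, -9, 16], [0, 0, 0], 0],
  [[0, -13, 24], [0, 0, 0], 0],
  [[0, -17, 32], [0, 0, 0], 0],
  [[0, -20, 39], [0, 0, 0], 0],
])

```text
time_s: 23.25
position: [505.5, 85.7, 125.6]
orientation: [2.002, 2.421, 0.0]
contact_force: [1.1, -0.3, 0.2]
opening: 0.3
grasp_force: 0.6
```

```bash
python3 uv.py
```

```text
t 23.25 TCP u,v,z -61.6 -24.2 125.6 F [ 1.1 -0.3  0.2] q [ 0.14  0.4   1.94  0.    0.79 -0.04]
side tab 139 u -88.8 z 128.6 theta~ 0.31 -asin(10/173)=.06
```

Call:
send_rows([
  [[0, -2, 8], [0, 0, 0], 0],
  [[0, -4, 16], [0, 0, 0], 0],
  [[0, -5, 24], [0, 0, 0], 0],
  [[0, -6, 32], [0, 0, 0], 0],
  [[0, -6, 38], [0, 0, 0], 0],
])

```text
time_s: 23.77
position: [499.1, 84.5, 87.4]
orientation: [-2.001, -2.421, 0.002]
contact_force: [-1.0, -0.1, 1.2]
opening: 0.6
grasp_force: 0.6
```

Call:
send_rows([
  [[0, 0, 1], [0, 0, 0], 0],
  [[0, 0, 2], [0, 0, 0], 0],
  [[0, 0, 3], [0, 0, 0], 0],
  [[0, 0, 3], [0, 0, 0], 0],
])

```text
time_s: 24.1
position: [500.1, 84.7, 85.6]
orientation: [2.002, 2.421, 0.0]
contact_force: [0.2, -1.3, 0.7]
opening: 0.2
grasp_force: 0.0
```

```bash
python3 uv.py
```

```text
t 24.1 TCP u,v,z -67.1 -24.1 85.6 F [ 0.2 -1.3  0.7] q [ 0.14  0.47  1.97  0.    0.7  -0.04]
side tab 153 u -95.2 z 83.9 theta~ 0.06 -asin(10/173)=.06
```

Call:
send_rows([
  [[0, 0, 1], [0, 0, 0], 0],
  [[0, 0, 2], [0, 0, 0], 0],
  [[0, 0, 2.5], [0, 0, 0], 0],
  [[0, 0, 2.5], [0, 0, 0], 0],
])

```text
time_s: 24.53
position: [500.3, 84.7, 84.2]
orientation: [2.001, 2.421, 0.001]
contact_force: [-3.8, -0.2, 12.7]
opening: 0.5
grasp_force: 6.3
```

```bash
python3 uv.py
```

```text
t 24.53 TCP u,v,z -66.9 -24.1 84.2 F [-3.8 -0.2 12.7] q [ 0.14  0.47  1.97  0.    0.7  -0.04]
side tab 149 u -95.0 z 82.9 theta~ 0.05 -asin(10/173)=.06
```

The lid is against its stop. Now I'll move around to the robot side of the lever.

Call:
send_rows([
  [[0, 0, -20], [0, 0, 0], 0],
  [[0, 0, -50], [0, 0, 0], 0],
  [[0, -25, -50], [0, 0, 0], 0],
  [[0, -60, -50], [0, 0, 0], 0],
  [[0, -90, -50], [0, 0, 0], 0],
])

```text
time_s: 25.05
position: [410.4, 67.6, 133.4]
orientation: [2.001, 2.421, 0.001]
contact_force: [-0.2, 0.3, -0.1]
opening: 0.2
grasp_force: 0.0
```

```bash
python3 uv.py
python3 - <<'E'
from h import *
c,s=np.cos(.194),np.sin(.194)
for n in('side','top'):
    d=snap(n); hsv=cv2.cvtColor(d['pixels'],cv2.COLOR_RGB2HSV); m=cv2.inRange(hsv,(0,120,50),(8,255,255))|cv2.inRange(hsv,(172,120,50),(180,255,255))
    v,u=np.nonzero(m); P=bydepth(d,np.c_[u,v]); q=P[:,:2]-[561.3,121.3]; U=q@[c,s];V=q@[-s,c]
    k=(abs(V-58)<25)&(U>-145)&(U<-80)&(P[:,2]>115)
    if k.sum()>3: print(n,k.sum(),'u',np.percentile(U[k],[5,50,95]).round(),'v',np.percentile(V[k],[5,50,95]).round(),'z',np.percentile(P[k,2],[5,50,95]).round())
E
```

```text
t 25.05 TCP u,v,z -158.4 -23.7 133.4 F [-0.2  0.3 -0.1] q [ 0.13  0.27  2.14 -0.    0.73 -0.05]
side tab 150 u -94.7 z 82.7 theta~ 0.05 -asin(10/173)=.06
side 16 u [-109. -106. -103.] v [42. 43. 45.] z [133. 141. 148.]
```

Call:
send_rows([
  [[25, 0, 0], [0, 0, 0], 0],
  [[55, 0, 0], [0, 0, 0], 0],
  [[80, 0, 0], [0, 0, 0], 0],
  [[80, 0, 0], [0, 0, 0], 0],
  [[80, 10, 0], [0, 0, 0], 0],
])

```text
time_s: 25.67
position: [406.2, 149.2, 132.9]
orientation: [-1.998, -2.424, 0.001]
contact_force: [0.6, 0.1, 0.2]
opening: 0.3
grasp_force: 0.0
```

Call:
send_rows([
  [[0, 6, 0], [0, 0, 0], 0],
  [[0, 12, -2], [0, 0, 0], 0],
  [[0, 18, -4], [0, 0, 0], 0],
  [[0, 23, -6], [0, 0, 0], 0],
  [[0, 28, -7], [0, 0, 0], 0],
])

```text
time_s: 26.08
position: [434.4, 152.9, 140.3]
orientation: [-2.003, -2.42, 0.001]
contact_force: [-2.6, -0.6, 1.3]
opening: 0.4
grasp_force: 0.7
```

Call:
send_rows([
  [[0, 6, 0], [0, 0, 0], 0],
  [[0, 12, 0], [0, 0, 0], 0],
  [[0, 18, 0], [0, 0, 0], 0],
  [[0, 24, 0], [0, 0, 0], 0],
  [[0, 30, 0], [0, 0, 0], 0],
])

```text
time_s: 26.5
position: [463.6, 159.1, 139.9]
orientation: [-2.002, -2.421, 0.001]
contact_force: [-1.7, 0.0, 0.4]
opening: 0.3
grasp_force: 0.6
```

```bash
python3 uv.py
```

```text
t 26.5 TCP u,v,z -88.6 56.0 139.9 F [-1.7  0.   0.4] q [0.31 0.35 1.98 0.   0.81 0.12]
side tab 145 u -95.4 z 82.8 theta~ 0.05 -asin(10/173)=.06
top tab 131 u -92.3 z 85.0 theta~ 0.06 -asin(10/173)=.06
```

Call:
send_rows([
  [[0, 5, 1], [0, 0, 0], 0],
  [[0, 10, 3], [0, 0, 0], 0],
  [[0, 15, 6], [0, 0, 0], 0],
  [[0, 20, 10], [0, 0, 0], 0],
  [[0, 27, 15], [0, 0, 0], 0],
])

```text
time_s: 27.02
position: [490.4, 164.3, 124.9]
orientation: [2.002, 2.421, 0.001]
contact_force: [-1.4, -0.3, 0.1]
opening: 0.1
grasp_force: 0.7
```

Call:
send_rows([
  [[0, 5, 5], [0, 0, 0], 0],
  [[0, 10, 10], [0, 0, 0], 0],
  [[0, 14, 15], [0, 0, 0], 0],
  [[0, 18, 20], [0, 0, 0], 0],
  [[0, 20, 23], [0, 0, 0], 0],
])

```text
time_s: 27.43
position: [509.7, 167.9, 101.2]
orientation: [-2.002, -2.421, 0.001]
contact_force: [-0.7, -0.6, 2.1]
opening: 0.4
grasp_force: 0.4
```

Call:
send_rows([
  [[0, 2, 1.5], [0, 0, 0], 0],
  [[0, 4, 3], [0, 0, 0], 0],
  [[0, 4, 4], [0, 0, 0], 0],
  [[0, 4, 4], [0, 0, 0], 0],
  [[0, 4, 4], [0, 0, 0], 0],
])

```text
time_s: 27.85
position: [512.7, 168.5, 99.0]
orientation: [-2.001, -2.421, 0.002]
contact_force: [-6.0, -2.0, 12.6]
opening: 0.2
grasp_force: 6.2
```

```bash
python3 uv.py
```

```text
t 27.85 TCP u,v,z -38.6 55.7 99.0 F [-6.  -2.  12.6] q [0.3  0.48 1.9  0.   0.77 0.11]
side tab 150 u -94.9 z 82.9 theta~ 0.05 -asin(10/173)=.06
top tab 133 u -92.3 z 84.7 theta~ 0.06 -asin(10/173)=.06
```

The lever is on its stop at z 99 (12.6 N). I'll retreat upward and back, then take a last look.

Call:
send_rows([
  [[0, 0, -5], [0, 0, 0], 0],
  [[0, 0, -30], [0, 0, 0], 0],
  [[0, 0, -65], [0, 0, 0], 0],
  [[0, 0, -100], [0, 0, 0], 0],
  [[0, 0, -130], [0, 0, 0], 0],
])

```text
time_s: 28.37
position: [513.7, 168.8, 230.4]
orientation: [2.001, 2.42, 0.002]
contact_force: [1.1, -0.1, 0.1]
opening: 0.3
grasp_force: 0.0
```

Call:
send_rows([
  [[0, -30, 0], [0, 0, 0], 0],
  [[0, -65, 0], [0, 0, 0], 0],
  [[0, -95, 0], [0, 0, 0], 0],
  [[0, -95, 0], [0, 0, 0], 0],
  [[0, -95, 0], [0, 0, 0], 0],
])

```text
time_s: 28.78
position: [419.4, 150.7, 228.6]
orientation: [2.001, 2.421, 0.002]
contact_force: [0.6, -0.5, 0.3]
opening: 0.5
grasp_force: 0.0
```

```bash
python3 uv.py
python3 - <<'E'
from h import *
S=snap('side'); T=snap('top')
b=S['pixels'][80:240,220:380,::-1]; a=T['pixels'][150:250,220:320,::-1]
cv2.imwrite('pics/end.png',np.hstack([cv2.resize(a,(400,400)),cv2.resize(b,(400,400))]))
E
```

```text
t 28.78 TCP u,v,z -133.6 56.2 228.6 F [ 0.6 -0.5  0.3] q [ 0.32  0.15  2.01 -0.    0.99  0.13]
side tab 150 u -95.1 z 82.6 theta~ 0.05 -asin(10/173)=.06
top tab 134 u -92.5 z 83.9 theta~ 0.06 -asin(10/173)=.06
```

View pics/end.png

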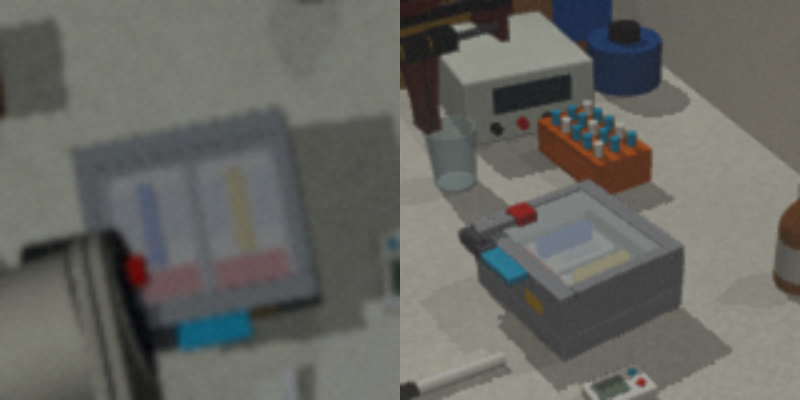

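The picture shows the lid shut and the lever down flat, with its red grip at side crop (520,215). Both cassettes are in place under the lid, red ends to the front at top crop (170,282) and (255,268). Handing in.

```bash
python3 -c "
from plant import ticket
print(ticket.finish_job())"
```

```text
the job is handed in; nothing more can be done
None
```

I handed the job in; no verdict came back. Both cassettes are in their own bays with red ends at the red bar, the lid is shut and the clamp lever is down (about 29 s of the 72 s used).

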